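# Clear the pad and quarter-turn the ball dish

### The arm

A 6-joint arm with a two-finger parallel gripper is mounted at the origin on the work surface. World frame = base frame: x ahead of the robot, y to its left, z up, the work surface at z = 0. Lengths are in mm, angles in rad, forces in N, time in s.
With the tool pointing down it reaches from about 275 to 825 mm from the base axis. Payload 4.9 kg.
Tool frame: the origin (TCP) lies between the finger pads; the fingertips stand 14 mm ahead of it and the grasp point (between the pads) lies 5 mm behind it (env.tip_reach is the distance from the TCP to the fingertips, in mm); z points along the fingers, y is the direction in which the jaws open and shut (so a half turn about z gives the same grasp; the last joint's range is limited). The gripper opens to 85 mm and grips with 20 to 120 N. Pads are 22 mm wide; open, the fingers measure 114 mm over their backs; the gripper's body (76 mm by 85 mm) begins 54 mm behind the grasp point. The pads swing forward as they close: fully open they stand 13 mm farther back than shut.
Start: joints at [0.997, 0.326, -0.193, 1.052, 0, 1.437], TCP at [234.164, 497.68, 245.281] pointing down, gripper open.
Joint ranges: [-2.65, 2.65], [-0.97, 1.79], [-1.3, 1.35], [-1.93, 2.1], [-1.47, 1.37], [-3.14, 3.14]. Speed limits (rad/s): [2.57, 2.57, 3.14, 3.14, 3.14, 3.14].

### API

Orientations are given as [roll, pitch, yaw] about the fixed x, y, z axes, in that order (R = Rz(yaw) Ry(pitch) Rx(roll)).
In Python, from cell import env gives the robot as it stands. The module is installed in compiled form; this text tells all that it offers.
- The arm moves only by the tool apply_moves, never from a script. Its argument "moves" is a list of rows, each an object of numbers: "dx", "dy", "dz": the shift along the tool's x, y, z in mm; "ax", "ay", "az": the turn, a rotation vector about the tool's x, y, z in degrees; "jaw": the closure, from 0 (fully open) to 1 (shut). In form: [{"dx": .., "dy": .., "dz": .., "ax": .., "ay": .., "az": .., "jaw": ..}, ...]. A call has 1 to 10 rows; each row shifts and turns the commanded pose from where the row before left it, along the tool's axes as they then stand; what a row does not reach is not made up. A row lasts 1/10 s, in which the tool goes at most 50 mm and 8.59 degrees, less where a joint would pass 70% of its speed; a pose out of reach is approached as far as the arm can. A call is refused whole if a number of a shift passes 50 or a number of a turn 8.59, either way. A call with a gripper value outside its range is refused whole. The fingers move at their own pace and stop on an object; "force" is the grip in N (left out, the last holds). Time passes only in rows, so rows that do not move let the fingers close. It gives the time, the measured TCP pose, the force and the opening at its end, in the units of the state.
- env.state(): the state, without advancing time (a new reading comes with each control period).
- env.read_camera(name): name is "scene" or "side" or "wrist"; returns (picture, depth): 480x640x3 uint8, red, green, blue; 480x640 float32, mm along the optical axis (not along the pixel's ray), 0 where there is no reading.
- env.camera_model(name): a dict with "vertical_fov" (degrees; the focal length in pixels is half the picture's height over the tangent of half this angle, whatever the lens; pixels are square), "cx", "cy" (the principal point, pixels), "k1" (the pictures are not rectified: a ray, as slopes to the right and down, at radius r is drawn at 1 + k1 r^2 times it, then the intrinsics apply), "cam_to_world" (4x4, takes a point from camera to world coordinates); the wrist camera has in their place "T_tool_cam" (4x4, takes a point from camera to tool coordinates, whose origin is the TCP and whose axes are the flange's). Camera axes: x right, y up, looking along -z (the intrinsics and any distortion apply to the point x, -y, -z); pixel columns grow to the right and rows downward; lengths in mm; the calibration is good to about 2 mm. A picture is of the moment at which its call begins: read the wrist's pose just before it. camera_model takes no time and is no camera call.
- env.close_job(): hands the job in, once; it reports no verdict.
The state is a dict: "t": time; "qpos": joint angles; "qd": joint speeds; "joint_efforts": joint torques, N m; "position": TCP position; "eef_rot": TCP orientation; "wrist_force": force on the tool from outside, world axes, zero at the start; "torque": the same for the moment, N m; "gripper_width": finger opening in mm.
Only numpy, scipy, OpenCV 4.12 (cv2) and the standard library are available. Lean on these libraries where they do the work, as an engineer would, in place of code of your own. Each camera call takes 0.05 s, during which the arm holds its last target. There are 200 camera calls.

### The job

Clear the white inspection pad by hanging the red funnel by its handle on the yellow hook and letting go of it. Then pick up the aluminium dish by its strap handle, keeping it level so that the loose steel ball never rolls out of the painted ring, and bring it over the middle of the pad with a quarter turn (either way round), so that its handle runs along the pad's blue stripe instead of across it. Finish while still holding the dish there, still and level, about 10 cm above the pad, without putting it down or letting go, and leave the bulbs, the spacer and the mirror mount where they are.

Things in the scene. Friction and masses are not known exactly. Their poses are not given: they have to be found in the camera images.
- pad: White square inspection pad fixed to the ledge, 150 x 150 mm and 3 mm thick, with a blue stripe 14 mm wide through its middle. Origin: centre of its underside, at ledge height. x runs along the stripe, z up.
- hook_rest (a point): Point on the centre line of the yellow hook arm, where a handle may hang: a level round bar 8 mm thick, 170 mm above the ledge. The arm starts at the post 80 mm from here in +x; the level part ends 28 mm from here in -x, where a tip slants up, its end 14 mm higher (centre line) and 38 mm from here in -x. x along the arm towards the post, z up.
- funnel_grip (a point): On the axis of the stem of the red plastic funnel, 118 mm above its mouth's edge: a good place to grip from above. Funnel about 80 g, mouth down on the pad, 136 mm tall: mouth 96 mm across, cone narrowing to 20 mm across at 76 mm up, then a straight round stem 20 mm across to the top. y points from the axis to the handle, z up the stem.
- funnel_loop (a point): Centre line of the top bar of the funnel's D handle, 34 mm from the axis to +y, 33 mm below funnel_grip. Bar 8 mm thick, in the y-z plane: level from the stem to 55 mm from the axis, then straight down 51 mm, then in to the cone. Below this point the opening is about 50 mm high and, 25 mm down, 30 mm wide. Let go on the hook, the funnel swings to hang about 50 degrees askew. Axes as funnel_grip.
- dish_handle (a point): Centre of the top bar of the dish's arched strap handle, 106 mm above the dish's underside and straight above its centre. Bar 10 mm wide (along x), 12 mm tall, 136 mm long along y; to be gripped from above across x. Axes are the dish's: y along the handle, z up.
- dish: Round shallow aluminium dish with a loose ball, 128 mm across, 20 mm tall, about 180 g. Origin: centre of its underside. Inside it slopes to the middle at 8 degrees (16 beyond 30 mm from the axis); a thin blue ring of 25 mm radius is painted there. The strap handle stands on the rim at +y and -y. y along the handle, z up. At the start the handle lies across the pad's stripe, within 0.12 rad.
- dish_mid (a point): Where the ball's centre lies when the ball rests in the middle of the dish: on the dish's axis, 16 mm above its underside. Axes of the dish.
- ball_center (a point): Centre of the loose polished steel ball, 19 mm diameter, 28 g, lying in the middle of the dish. Its axes roll with it.
- bulb_a_mid (a point): Clear indicator bulb standing on its brass cap, 25 mm across and 42 mm tall; point on its axis 20 mm above the ledge. Leave alone.
- bulb_b_mid (a point): A second bulb just like the first. Leave alone.
- spacer: Aluminium axle spacer, a tube 30 mm across and 30 mm tall standing on the ledge. Origin: centre of its underside. Leave alone.
- mount: Black plastic mirror mount, 45 x 28 mm and 34 mm tall. Origin: centre of its underside. Leave alone.
- funnel: The same red funnel: origin at the centre of its mouth's edge plane (bottom), axes as funnel_grip.
- hookstand: Steel hook stand, fixed to the ledge: dark post 14 mm thick that does not rise above the yellow arm, on a foot 90 x 90 x 12 mm. Origin under the post at ledge height, axes as hook_rest; the arm points to -x.

How it is judged (in metres and radians):
On the way, in this order (a step that is already met when the one before it is completed fails the run):
1. the funnel hangs by its handle on the hook and is let go (contact force between funnel and hookstand above 0.05 N and contact force between the fingers and funnel below 0.05 N and y of hook_rest in the frame of funnel_loop between -0.03 and 0.025 m and z of hook_rest in the frame of funnel_loop between -0.06 and 0.004 m and x of hook_rest in the frame of funnel_loop between -0.07 and 0.07 m and height (world z) of funnel_loop above 0.14 m), for 0.1 s.
2. the dish is lifted clear of the ledge in the gripper, ball in the ring (height (world z) of dish above 0.03 m and contact force between the fingers and dish above 0.5 N and horizontal distance between ball_center and dish_mid below 0.025 m), for 0.2 s.
At the end, for the whole second after the job is handed in: Funnel hangs by its handle on the hook, let go. Gripper holds the dish still, 50-170 mm above the pad, within 30 mm of its centre, handle within 0.15 rad of the stripe, tilt under 0.09 rad, ball within 25 mm of the dish's middle. Bulbs, spacer, mount moved under 30 mm (all of step 1 and contact force between the fingers and dish above 0.5 N and height (world z) of dish between 0.053 and 0.173 m and horizontal distance between dish and pad below 0.03 m and angle between the y axis of dish and the x axis of pad, either way round below 0.15 rad and angle between dish's own z axis and vertical below 0.09 rad and distance between ball_center and dish_mid below 0.025 m and linear speed of dish below 0.03 m/s and angular speed of dish below 0.25 rad/s and distance of each of bulb_a_mid, bulb_b_mid, spacer, mount from where it was at the start of the episode below 0.03 m); the arm keeps its last pose, push and grip.
It fails at once if the ball's centre rolls out of the painted ring (25 mm from the dish's axis) (distance between ball_center and dish_mid above 0.027 m).
It fails at once if the dish tips by more than 0.2 rad (angle between dish's own z axis and vertical above 0.2 rad).
It fails at once if a bulb, the spacer or the mirror mount is moved by more than 30 mm (distance of any of bulb_a_mid, bulb_b_mid, spacer, mount from where it was at the start of the episode above 0.03 m).
It also fails if it takes over 64 s, if anything falls off the work surface, if the arm or the gripper's body presses on something with over 40 N, if the wrist force passes 120 N, or if a joint passes its speed limit or range.

## Working session

There is one attempt and no reset: what is moved stays moved. The work goes in short steps, Python scripts to look and compute and a tool call to move; the robot and the scene stay as the last step left them, time stands still between calls to the robot, and variables do not carry over. Pictures are saved under pics/ and viewed, about 8 in all and at most 12, crops included, and the job is handed in when it is done.

Besides the shell and the picture viewer there is one more tool, called after "Request:" as a command line: name --argument value ..., lists and objects as JSON in quotes. apply_moves: Moves the arm, as the interface text tells. Its arguments: {"type":"object","properties":{"moves":{"type":"array","items":{"type":"object","properties":{"dx":{"type":"number"},"dy":{"type":"number"},"dz":{"type":"number"},"ax":{"type":"number"},"ay":{"type":"number"},"az":{"type":"number"},"jaw":{"type":"number"}}}},"force":{"type":"number"}},"required":["moves"]}

```bash
mkdir -p pics; cat > h.py <<'E'
import numpy as np, cv2
from cell import env
from scipy.spatial.transform import Rotation as R
def grab(n):
    s=env.state(); p,d=env.read_camera(n); m=env.camera_model(n)
    T=m.get("cam_to_world")
    if T is None:
        W=np.eye(4); W[:3,:3]=R.from_euler('xyz',s['eef_rot']).as_matrix(); W[:3,3]=s['position']; T=W@np.array(m["T_tool_cam"])
    return p,d,m,np.array(T)
def rays(m,uv):
    f=240/np.tan(np.radians(m["vertical_fov"])/2); a=(np.atleast_2d(uv).astype(float)-[m["cx"],m["cy"]])/f
    b=a.copy()
    for _ in range(10): b=a/(1+m["k1"]*(b**2).sum(1,keepdims=True))
    return np.c_[b[:,0],-b[:,1],-np.ones(len(b))]
def pts(m,T,d,uv):
    uv=np.atleast_2d(uv).astype(int); z=d[uv[:,1],uv[:,0]]
    return (rays(m,uv)*z[:,None])@T[:3,:3].T+T[:3,3], z>0
def plane(m,T,uv,h):
    r=rays(m,uv)@T[:3,:3].T; o=T[:3,3]; return o+r*((h-o[2])/r[:,2])[:,None]
def cloud(m,T,d):
    v,u=np.mgrid[:480,:640]; P,ok=pts(m,T,d,np.c_[u.ravel(),v.ravel()]); P[~ok]=np.nan; return P.reshape(480,640,3)
def save(n,p): cv2.imwrite('pics/'+n,p[...,::-1])
E
python3 - <<'E'
from h import *
for n in("scene","side"):
    p,d,m,T=grab(n); save(n+'0.png',p); np.savez(n+'0.npz',p=p,d=d,T=T); print(n,m,(d>0).mean())
print(env.state())
E
```

```text
scene {'vertical_fov': 52.706558296178265, 'cx': 324.2685602420812, 'cy': 243.46809141908165, 'k1': -0.1111382434636503, 'cam_to_world': array([[-8.61252754e-01, -3.83617890e-01,  3.33288176e-01,
         8.71307698e+02],
       [ 5.08041624e-01, -6.34850404e-01,  5.82115686e-01,
         6.47188671e+02],
       [-1.17218581e-02,  6.70673004e-01,  7.41660515e-01,
         8.66659655e+02],
       [ 0.00000000e+00,  0.00000000e+00,  0.00000000e+00,
         1.00000000e+00]])} 0.9958333333333333
side {'vertical_fov': 46.02649615699919, 'cx': 328.5512511783455, 'cy': 237.08173276515058, 'k1': -0.0954635999444305, 'cam_to_world': array([[ 9.13471292e-01,  3.03721504e-01, -2.70783025e-01,
         2.50438717e+02],
       [-4.06623992e-01,  6.56719700e-01, -6.35119017e-01,
        -6.57576348e+02],
       [-1.50707563e-02,  6.90269863e-01,  7.23395043e-01,
         9.09242336e+02],
       [ 0.00000000e+00,  0.00000000e+00,  0.00000000e+00,
         1.00000000e+00]])} 0.9961881510416667
{'t': 0.1, 'qpos': array([ 9.96802565e-01,  3.26864624e-01, -1.93453264e-01,  1.05202595e+00,
        1.85112596e-05,  1.43659224e+00]), 'qd': array([-2.43622066e-03,  1.69369040e-05,  3.38208705e-03, -2.31070884e-04,
        1.49693790e-04, -1.18477095e-03]), 'joint_efforts': array([ 1.14621784e-03, -4.44237721e+01,  2.63039249e+01,  7.81882962e-03,
       -8.68677239e-05, -1.16823065e-05]), 'position': array([233.8791555 , 497.25186413, 244.59455659]), 'eef_rot': array([-3.14006153e+00, -2.25404736e-04,  2.70180280e+00]), 'wrist_force': array([ 0.30315949, -1.05338619, -0.32067599]), 'torque': array([-0.00212603,  0.00945243, -0.02061218]), 'gripper_width': 85.36575879643601}
```

View pics/scene0.png

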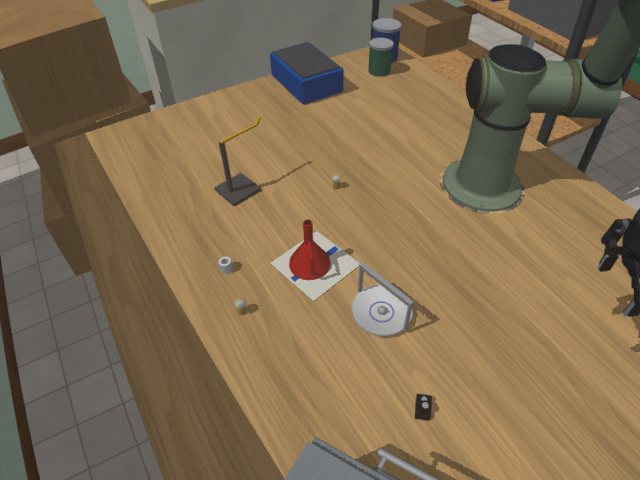

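View pics/side0.png

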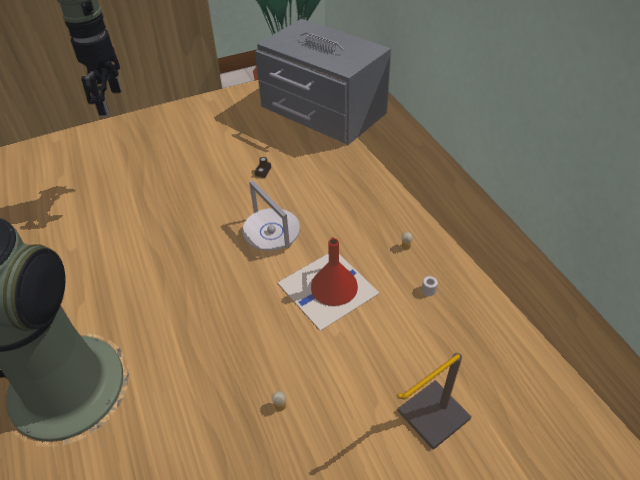

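The scene view shows the funnel at about (308,250), the hook arm from (222,142) to (260,120), and the dish at (382,310) with its handle from (362,268) to (410,305). In the side view the funnel is at (333,270), the hook from (400,396) to (458,357), and the dish at (271,230). Next I'll measure them in 3D.

```bash
python3 - <<'E'
from h import *
L={}
for n in("scene","side"):
    z=np.load(n+'0.npz'); p,d,T=z['p'],z['d'],z['T']; m=env.camera_model(n); C=cloud(m,T,d)
    hsv=cv2.cvtColor(p,cv2.COLOR_RGB2HSV); H,S,V=[hsv[...,i].astype(int) for i in range(3)]
    X,Y,Z=C[...,0],C[...,1],C[...,2]
    print('==',n)
    near=(X>250)&(X<900)&(abs(Y)<500)
    yel=(H>18)&(H<30)&(S>200)&(V>120)&(Z>120)&near
    P=C[yel]; 
    if len(P): 
        c=P.mean(0);u=np.linalg.svd(P[:,:2]-c[:2])[2][0]; t=(P[:,:2]-c[:2])@u
        print('hook',len(P),c.round(),u.round(3)); 
        for a in np.linspace(t.min(),t.max(),9): 
            q=P[abs(t-a)<5]; print('  ',q.mean(0).round(1) if len(q) else None)
    red=((H<6)|(H>174))&(S>150)&(V>60)&near
    P=C[red]; print('red',len(P))
    for lo,hi in((118,134),(100,118),(80,100),(134,140)):
        q=P[(P[:,2]>lo)&(P[:,2]<hi)]; print('  ',lo,len(q),q.mean(0).round(1),q.min(0).round(1),q.max(0).round(1))
    # red mask region: anything not table above 30 within 80 of the stem
    st=P[P[:,2]>100].mean(0)
    blue=(H>100)&(H<125)&(S>130)&near&(Z<15)
    q=C[blue]; print('blue',len(q),q.mean(0).round(1))
    pk=blue&(np.hypot(X-st[0],Y-st[1])<120); q=C[pk]; c=q.mean(0);u=np.linalg.svd(q[:,:2]-c[:2],full_matrices=False)[2][0];t=(q[:,:2]-c[:2])@u
    print('stripe',c.round(1),u.round(3),'ends',(c[:2]+u*t.min()).round(1),(c[:2]+u*t.max()).round(1))
    white=(S<60)&(V>170)&near&(Z<12)&(np.hypot(X-st[0],Y-st[1])<130)
    k=cv2.morphologyEx(((white|pk)).astype(np.uint8),cv2.MORPH_OPEN,np.ones((3,3)))
    q=C[k>0]; box=cv2.minAreaRect(q[:,:2].astype(np.float32)); print('pad',box,cv2.boxPoints(box).round(1).tolist())
    o=(Z>7)&near&~yel&~red
    nl,lab,stt,_=cv2.connectedComponentsWithStats(o.astype(np.uint8))
    for i in range(1,nl):
        if stt[i,4]>40:
            q=C[lab==i]; print('obj',stt[i].tolist(),q.mean(0).round(1),q.min(0).round(1),q.max(0).round(1))
E
```

```text
== scene
hook 9 [ 531. -333.  173.] [0.974 0.227]
   [ 491.7 -341.   182. ]
   None
   [ 519.3 -338.6  169.4]
   [ 527.1 -332.4  172.8]
   None
   None
   [ 557.4 -325.1  173.4]
   [ 574.4 -323.3  172. ]
   [ 580.8 -320.5  173.2]
red 1251
   118 39 [548.4  11.8 126.4] [540.4   5.1 118.1] [553.8  16.6 133.9]
   100 44 [548.1  11.6 108.7] [540.4   4.3 100.1] [553.7  16.  117.9]
   80 111 [555.2  30.   90.2] [540.    1.8  80. ] [568.3  59.9 100. ]
   134 29 [546.8   7.8 136.9] [537.5  -2.5 134.1] [553.4  15.4 139.9]
blue 51 [517.7   6.2   2.5]
stripe [517.7   6.2   2.5] [0.973 0.233] ends [466.8  -6. ] [599.5  25.7]
pad ((532.7594604492188, 8.426544189453125), (150.88780212402344, 154.78045654296875), 12.589035987854004) [[442.29998779296875, 67.5], [476.0, -83.5], [623.2999877929688, -50.70000076293945], [589.5, 100.4000015258789]]
obj [215, 116, 45, 89, 1125] [ 584.  -318.1   53.9] [ 486.4 -375.4    7.1] [ 636.7 -268.4  186.4]
obj [332, 174, 9, 14, 93] [ 352.7 -190.3   28.3] [ 339.7 -205.7    7. ] [ 361.6 -182.3   41.9]
obj [624, 214, 16, 41, 459] [265.3 480.2 380.1] [250.4 462.9 357.
[... 1831 characters left out ...]
 54] [685.9 489.   76.6] [673.2 475.1  69.7] [704.1 499.6  82.2]
obj [254, 157, 17, 19, 197] [532.2 414.6  19.2] [508.4 391.6   7.2] [556.3 435.   35.7]
obj [242, 180, 58, 71, 2152] [475.5 202.8  33.7] [414.2 134.    7. ] [543.6 271.6 114.9]
obj [401, 232, 12, 17, 143] [729.5  39.3  28.2] [719.5  30.5   7.1] [744.3  52.4  41.4]
obj [311, 242, 26, 50, 168] [528.5   6.2  86.4] [494.9  -7.1   7.8] [543.5  38.  139.2]
obj [422, 276, 16, 19, 234] [712.6 -84.9  23.4] [699.7 -97.8   7.1] [730.2 -67.1  33.8]
obj [396, 353, 76, 96, 2997] [ 581.1 -324.4   29.5] [ 482.8 -375.4    7. ] [ 636.  -269.2  187.9]
obj [272, 391, 14, 19, 197] [ 347.1 -199.6   31.7] [ 336.5 -209.     7.1] [ 359.  -183.8   43.1]
```

Request:
apply_moves --moves '[{"dx": -25,"dy": -16},{"dx": -40,"dy": -25},{"dx": -40,"dy": -26},{"dx": -40,"dy": -26},{"dx": -40,"dy": -26},{"dx": -40,"dy": -26},{"dx": -40,"dy": -26},{"dx": -40,"dy": -26},{"dx": -40,"dy": -26},{"dx": -40,"dy": -26}]'

```text
validation failed for argument at $.mo...
```

Request:
apply_moves --moves '[{"dx": -40,"dy": -26},{"dx": -20,"dy": -14,"az": 5},{"az": 8.5},{"az": 8.5},{"az": 8.5},{"az": 8.5},{"az": 8.5},{"az": 8.5},{"az": 8.5},{"az": 8.5}]'

```text
validation failed for argument at $.mo...
```

Request:
apply_moves --moves '[{"az": 8.5},{"az": 8.5},{"dz": 0},{"dz": 0}]'

```text
validation failed for argument at $.mo...
```

```bash
python3 - <<'E'
from h import *
p,d,m,T=grab('wrist'); save('w1.png',p); np.savez('w1.npz',p=p,d=d,T=T); s=env.state();print(s['t'],s['position'].round(1),np.degrees(s['eef_rot']).round(2),s['qpos'].round(2))
C=cloud(m,T,d); hsv=cv2.cvtColor(p,cv2.COLOR_RGB2HSV); H,S,V=[hsv[...,i].astype(int) for i in range(3)]
red=((H<6)|(H>174))&(S>130)&(V>50)
P=C[red]; print(len(P))
for lo,hi in((136,145),(122,136),(80,94),(2,8)):
    q=P[(P[:,2]>lo)&(P[:,2]<hi)]
    if len(q): print(lo,len(q),q.mean(0).round(1),q.min(0).round(1),q.max(0).round(1), cv2.minEnclosingCircle(q[:,:2].astype(np.float32)))
q=P[(P[:,2]>80)&(P[:,2]<96)]; c=np.array([543,4.]);r=np.linalg.norm(q[:,:2]-c,axis=1);q=q[r>22]; print('bar',len(q), (q.mean(0)).round(1)); print(q[:: max(1,len(q)//12)].round(1))
E
```

```text
0.15 [233.9 497.3 244.7] [-1.7993e+02 -1.0000e-02  1.5480e+02] [ 1.    0.33 -0.19  1.05  0.    1.44]
0
bar 0 [nan nan nan]
[]<stdin>:9: RuntimeWarning: Mean of empty slice.
  ret = um.true_divide(
```

View pics/w1.png

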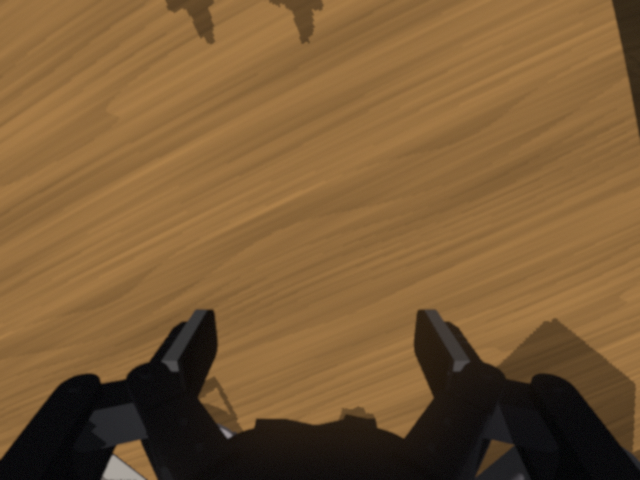

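The move calls were refused, so the rows probably need every field. The wrist picture shows only bare table and the fingers, at about (200,340) and (430,340).

Request:
apply_moves --moves '[{"dx": -25,"dy": -16,"dz": 0,"ax": 0,"ay": 0,"az": 0,"jaw": 0},{"dx": -40,"dy": -26,"dz": 0,"ax": 0,"ay": 0,"az": 0,"jaw": 0},{"dx": -40,"dy": -26,"dz": 0,"ax": 0,"ay": 0,"az": 0,"jaw": 0},{"dx": -40,"dy": -26,"dz": 0,"ax": 0,"ay": 0,"az": 0,"jaw": 0},{"dx": -40,"dy": -26,"dz": 0,"ax": 0,"ay": 0,"az": 0,"jaw": 0},{"dx": -40,"dy": -26,"dz": 0,"ax": 0,"ay": 0,"az": 0,"jaw": 0},{"dx": -40,"dy": -26,"dz": 0,"ax": 0,"ay": 0,"az": 0,"jaw": 0},{"dx": -40,"dy": -26,"dz": 0,"ax": 0,"ay": 0,"az": 0,"jaw": 0},{"dx": -40,"dy": -26,"dz": 0,"ax": 0,"ay": 0,"az": 0,"jaw": 0},{"dx": -40,"dy": -26,"dz": 0,"ax": 0,"ay": 0,"az": 0,"jaw": 0}]'

```text
t: 1.15
position: [476.7, 105.7, 245.2]
eef_rot: [3.141, -0.0, 2.702]
wrist_force: [1.0, 0.6, 0.5]
gripper_width: 85.1
```

Request:
apply_moves --moves '[{"dx": -40,"dy": -25,"dz": 0,"ax": 0,"ay": 0,"az": 0,"jaw": 0},{"dx": -40,"dy": -25,"dz": 0,"ax": 0,"ay": 0,"az": 0,"jaw": 0},{"dx": -23,"dy": -14,"dz": 0,"ax": 0,"ay": 0,"az": 5,"jaw": 0},{"dx": 0,"dy": 0,"dz": 0,"ax": 0,"ay": 0,"az": 8.5,"jaw": 0},{"dx": 0,"dy": 0,"dz": 0,"ax": 0,"ay": 0,"az": 8.5,"jaw": 0},{"dx": 0,"dy": 0,"dz": 0,"ax": 0,"ay": 0,"az": 8.5,"jaw": 0},{"dx": 0,"dy": 0,"dz": 0,"ax": 0,"ay": 0,"az": 8.5,"jaw": 0},{"dx": 0,"dy": 0,"dz": 0,"ax": 0,"ay": 0,"az": 8.5,"jaw": 0},{"dx": 0,"dy": 0,"dz": 0,"ax": 0,"ay": 0,"az": 8.5,"jaw": 0},{"dx": 0,"dy": 0,"dz": 0,"ax": 0,"ay": 0,"az": 8.5,"jaw": 0}]'

```text
t: 2.15
position: [541.8, 5.8, 245.0]
eef_rot: [-3.141, -0.0, 1.57]
wrist_force: [-0.3, 0.8, 0.3]
gripper_width: 85.7
```

Request:
apply_moves --moves '[{"dx": 0,"dy": 0,"dz": 0,"ax": 0,"ay": 0,"az": 8.5,"jaw": 0},{"dx": 0,"dy": 0,"dz": 0,"ax": 0,"ay": 0,"az": 8.5,"jaw": 0},{"dx": 0,"dy": 0,"dz": 0,"ax": 0,"ay": 0,"az": 8.5,"jaw": 0},{"dx": 0,"dy": 0,"dz": 0,"ax": 0,"ay": 0,"az": 0,"jaw": 0},{"dx": 0,"dy": 0,"dz": 0,"ax": 0,"ay": 0,"az": 0,"jaw": 0}]'

```text
t: 2.65
position: [541.8, 5.8, 245.0]
eef_rot: [-3.141, 0.0, 1.134]
wrist_force: [0.1, -0.4, 0.4]
gripper_width: 85.4
```

```bash
cat > w.py <<'E'
from h import *
import sys
p,d,m,T=grab('wrist'); save(sys.argv[1]+'.png',p); np.savez(sys.argv[1]+'.npz',p=p,d=d,T=T); s=env.state();print(s['t'],s['position'].round(1),np.degrees(s['eef_rot']).round(2),s['qpos'].round(2))
C=cloud(m,T,d); hsv=cv2.cvtColor(p,cv2.COLOR_RGB2HSV); H,S,V=[hsv[...,i].astype(int) for i in range(3)]
red=((H<6)|(H>174))&(S>130)&(V>50)
P=C[red]; print(len(P))
for lo,hi in((136,145),(122,136),(80,94),(2,8)):
    q=P[(P[:,2]>lo)&(P[:,2]<hi)]
    if len(q): print(lo,len(q),q.mean(0).round(1),q.min(0).round(1),q.max(0).round(1), cv2.minEnclosingCircle(q[:,:2].astype(np.float32)))
q=P[(P[:,2]>80)&(P[:,2]<96)]; c=np.array([543,4.]);r=np.linalg.norm(q[:,:2]-c,axis=1);q=q[r>22]
print('bar',len(q), (q.mean(0)).round(1)); print(q[:: max(1,len(q)//10)].round(1))
E
python3 w.py w2
```

```text
2.7 [541.9   5.8 245.1] [-1.7998e+02  1.0000e-02  6.4950e+01] [-0.13  0.31 -0.21  1.05 -0.    1.88]
5854
136 321 [545.3   7.4 138.1] [535.5  -3.1 136.1] [554.4  15.8 140.4] ((544.897705078125, 6.5813822746276855), 9.72569465637207)
122 133 [547.7  13.  128.9] [535.7   1.7 122. ] [554.5  16.  135.8] ((544.8499755859375, 6.05128812789917), 9.969179153442383)
80 632 [556.7  35.5  90. ] [536.3   4.1  80.5] [568.7  60.9  94. ] ((554.8621826171875, 33.59244918823242), 29.52578353881836)
2 1 [542.9  52.8   7.4] [542.9  52.8   7.4] [542.9  52.8   7.4] ((542.9099731445312, 52.758872985839844), 9.999999747378752e-05)
bar 461 [559.4  42.3  90.2]
[[565.7  60.9  85.2]
 [566.   56.   90.2]
 [562.2  53.5  91. ]
 [559.   50.4  89.6]
 [562.1  45.7  91.1]
 [557.3  43.1  88.8]
 [561.1  37.8  89.1]
 [560.   33.3  86.6]
 [555.6  31.6  90.9]
 [551.6  28.9  91. ]
 [552.1  24.1  91. ]]
```

View pics/w2.png

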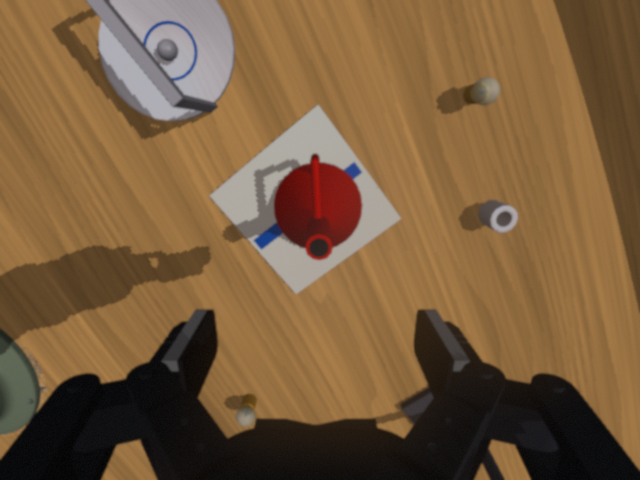

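The wrist picture shows the stem top at (318,246), with the handle running up to (316,158) and about 3° off the tool's x axis. The funnel axis is near (545,6.4). I'll descend and grip.

Request:
apply_moves --moves '[{"dx": 1.8,"dy": 2.6,"dz": 0,"ax": 0,"ay": 0,"az": -3,"jaw": 0},{"dx": 0,"dy": 0,"dz": 25,"ax": 0,"ay": 0,"az": 0,"jaw": 0},{"dx": 0,"dy": 0,"dz": 30,"ax": 0,"ay": 0,"az": 0,"jaw": 0},{"dx": 0,"dy": 0,"dz": 30,"ax": 0,"ay": 0,"az": 0,"jaw": 0},{"dx": 0,"dy": 0,"dz": 25,"ax": 0,"ay": 0,"az": 0,"jaw": 0},{"dx": 0,"dy": 0,"dz": 19,"ax": 0,"ay": 0,"az": 0,"jaw": 0},{"dx": 0,"dy": 0,"dz": 0,"ax": 0,"ay": 0,"az": 0,"jaw": 0.5},{"dx": 0,"dy": 0,"dz": 0,"ax": 0,"ay": 0,"az": 0,"jaw": 1},{"dx": 0,"dy": 0,"dz": 0,"ax": 0,"ay": 0,"az": 0,"jaw": 1},{"dx": 0,"dy": 0,"dz": 0,"ax": 0,"ay": 0,"az": 0,"jaw": 1}]' --force 40

```text
t: 3.7
position: [546.1, 6.2, 117.6]
eef_rot: [3.139, -0.001, 1.184]
wrist_force: [-0.2, 0.8, 0.7]
gripper_width: 28.2
```

Request:
apply_moves --moves '[{"dx": 0,"dy": 0,"dz": 0,"ax": 0,"ay": 0,"az": 0,"jaw": 1},{"dx": 0,"dy": 0,"dz": 0,"ax": 0,"ay": 0,"az": 0,"jaw": 1},{"dx": 0,"dy": 0,"dz": 0,"ax": 0,"ay": 0,"az": 0,"jaw": 1}]'

```text
t: 4.0
position: [545.7, 6.3, 117.2]
eef_rot: [3.14, -0.0, 1.183]
wrist_force: [-1.5, 0.4, 6.2]
gripper_width: 19.2
```

Request:
apply_moves --moves '[{"dx": 0,"dy": 0,"dz": -10,"ax": 0,"ay": 0,"az": 0,"jaw": 1},{"dx": 0,"dy": 0,"dz": -20,"ax": 0,"ay": 0,"az": 0,"jaw": 1},{"dx": 0,"dy": 0,"dz": -20,"ax": 0,"ay": 0,"az": -5.9,"jaw": 1},{"dx": 0,"dy": 0,"dz": -20,"ax": 0,"ay": 0,"az": -6,"jaw": 1},{"dx": 0,"dy": 0,"dz": -20,"ax": 0,"ay": 0,"az": -6,"jaw": 1},{"dx": 0,"dy": 0,"dz": -20,"ax": 0,"ay": 0,"az": -6,"jaw": 1},{"dx": 0,"dy": 0,"dz": 0,"ax": 0,"ay": 0,"az": -6,"jaw": 1},{"dx": 0,"dy": 0,"dz": 0,"ax": 0,"ay": 0,"az": -5,"jaw": 1},{"dx": -15,"dy": -9,"dz": 0,"ax": 0,"ay": 0,"az": 0,"jaw": 1},{"dx": -30,"dy": -18,"dz": 0,"ax": 0,"ay": 0,"az": 0,"jaw": 1}]'

```text
t: 5.0
position: [528.8, -42.5, 226.6]
eef_rot: [3.141, -0.001, 1.796]
wrist_force: [-0.1, -1.6, -1.2]
gripper_width: 19.2
```

Request:
apply_moves --moves '[{"dx": -34,"dy": -20,"dz": 0,"ax": 0,"ay": 0,"az": 0,"jaw": 1},{"dx": -34,"dy": -20,"dz": 0,"ax": 0,"ay": 0,"az": 0,"jaw": 1},{"dx": -34,"dy": -20,"dz": 0,"ax": 0,"ay": 0,"az": 0,"jaw": 1},{"dx": -34,"dy": -20,"dz": 0,"ax": 0,"ay": 0,"az": 0,"jaw": 1},{"dx": -34,"dy": -20,"dz": 0,"ax": 0,"ay": 0,"az": 0,"jaw": 1},{"dx": -34,"dy": -20,"dz": 0,"ax": 0,"ay": 0,"az": 0,"jaw": 1},{"dx": -34,"dy": -20,"dz": 0,"ax": 0,"ay": 0,"az": 0,"jaw": 1},{"dx": -34,"dy": -20,"dz": 0,"ax": 0,"ay": 0,"az": 0,"jaw": 1},{"dx": -24,"dy": -14,"dz": 0,"ax": 0,"ay": 0,"az": 0,"jaw": 1},{"dx": -14,"dy": -8,"dz": 0,"ax": 0,"ay": 0,"az": 0,"jaw": 1}]'

```text
t: 6.0
position: [418.3, -388.0, 226.4]
eef_rot: [-3.141, 0.0, 1.79]
wrist_force: [0.2, -0.0, -1.7]
gripper_width: 18.8
```

Request:
apply_moves --moves '[{"dx": 0,"dy": 0,"dz": 0,"ax": 0,"ay": 0,"az": 0,"jaw": 1},{"dx": 0,"dy": 0,"dz": 0,"ax": 0,"ay": 0,"az": 0,"jaw": 1},{"dx": 0,"dy": 0,"dz": 0,"ax": 0,"ay": 0,"az": 0,"jaw": 1}]'

```text
t: 6.3
position: [419.7, -384.5, 226.3]
eef_rot: [-3.142, -0.001, 1.794]
wrist_force: [0.7, 0.3, -1.2]
gripper_width: 19.2
```

```bash
python3 - <<'E'
from h import *
s=env.state();print(s['t'],s['position'].round(1),np.degrees(s['eef_rot']).round(2),s['qpos'].round(2),s['gripper_width'])
p,d,m,T=grab('side'); C=cloud(m,T,d); np.savez('side2.npz',p=p,d=d,T=T); save('side2.png',p[240:,200:560].repeat(2,0).repeat(2,1))
hsv=cv2.cvtColor(p,cv2.COLOR_RGB2HSV); H,S,V=[hsv[...,i].astype(int) for i in range(3)]
red=((H<6)|(H>174))&(S>130)&(V>50); P=C[red]; P=P[(P[:,2]>20)&(P[:,1]<-200)]; print(len(P))
for z in range(100,260,10):
    q=P[abs(P[:,2]-z)<5]
    if len(q): print(z,len(q),q.mean(0).round(1),q.min(0).round(1),q.max(0).round(1))
E
```

```text
6.3 [ 419.7 -384.5  226.3] [-1.8000e+02 -5.0000e-02  1.0279e+02] [-0.87  0.38 -0.17  1.03  0.    0.48] 19.159530791655968
2631
110 5 [ 372.9 -378.9  113.6] [ 371.  -392.1  111.7] [ 376.  -365.1  114.4]
120 166 [ 407.4 -391.3  121.9] [ 370.7 -427.4  115.1] [ 463.2 -347.2  125. ]
130 367 [ 412.2 -393.9  130.2] [ 373.7 -427.   125. ] [ 461.4 -349.4  135. ]
140 486 [ 410.5 -400.2  140.2] [ 379.2 -424.8  135. ] [ 456.2 -353.8  145. ]
150 459 [ 410.8 -400.6  149.8] [ 384.3 -420.4  145. ] [ 451.  -359.6  155. ]
160 396 [ 411.9 -397.5  159.7] [ 390.4 -415.3  155. ] [ 445.4 -365.5  165. ]
170 300 [ 414.2 -395.8  169.9] [ 396.5 -408.9  165. ] [ 439.1 -370.7  175. ]
180 203 [ 415.8 -394.1  179.4] [ 402.4 -403.9  175. ] [ 434.3 -377.8  185. ]
190 59 [ 415.5 -393.7  188.3] [ 407.7 -398.5  185. ] [ 428.6 -384.6  194.7]
200 30 [ 416.9 -395.   199.8] [ 411.1 -396.6  195.1] [ 424.2 -392.6  204.9]
210 25 [ 418.4 -394.7  209.9] [ 412.9 -396.   206. ] [ 428.8 -388.5  214.6]
220 27 [ 418.2 -394.6  219.6] [ 398.4 -398.8  215.2] [ 429.3 -387.3  225. ]
230 30 [ 419.2 -394.7  229.7] [ 411.7 -398.   225.1] [ 429.1 -388.7  234.7]
240 33 [ 419.1 -394.5  240.2] [ 411.6 -397.3  235.1] [ 428.9 -388.5  245. ]
250 38 [ 422.2 -391.5  247.2] [ 415.  -395.7  245.1] [ 428.2 -384.2  249.3]
```

View pics/side2.png

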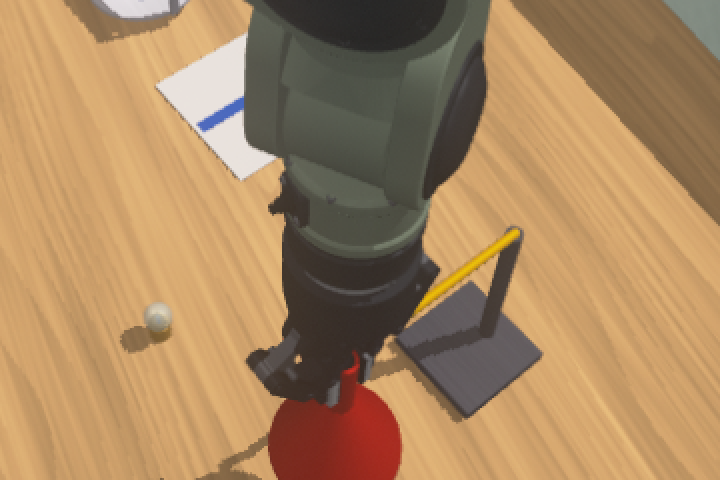

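The side view shows the funnel held upright in the gripper with its mouth at about z=112, and the hook arm clear to its right. I'll measure the hook and handle with the wrist camera before entering.

```bash
cat > k.py <<'E'
from h import *
import sys
s=env.state(); p,d,m,T=grab('wrist'); save(sys.argv[1]+'.png',p); C=cloud(m,T,d)
hsv=cv2.cvtColor(p,cv2.COLOR_RGB2HSV); H,S,V=[hsv[...,i].astype(int) for i in range(3)]
Rt=R.from_euler('xyz',s['eef_rot']).as_matrix(); L=(C-s['position'])@Rt
print(s['t'],s['position'].round(1),np.degrees(s['eef_rot']).round(2))
yel=(H>17)&(H<32)&(S>170)&(V>80)&(C[...,2]>140)
red=((H<6)|(H>174))&(S>130)&(V>50)
for n,k in(('yel',yel),):
    P=L[k]; print(n,len(P))
    if len(P):
        for a in np.arange(P[:,1].min(),P[:,1].max(),12):
            q=P[abs(P[:,1]-a-5)<6]
            if len(q): print(len(q),q.mean(0).round(1),'world',(Rt@q.mean(0)+s['position']).round(1))
P=L[red]; P=P[(P[:,0]>16)&(P[:,2]<40)&(P[:,2]>15)]; print('bar',len(P))
for a in range(15,70,8):
    q=P[abs(P[:,0]-a)<4]
    if len(q): print(len(q),q.mean(0).round(1),q[:,1].min().round(1),q[:,1].max().round(1))
E
python3 k.py w3
```

```text
6.35 [ 419.8 -384.6  226.3] [ 1.8000e+02 -4.0000e-02  1.0281e+02]
yel 2624
253 [26.3 77.  42.1] world [ 489.  -341.8  184.2]
226 [26.1 90.1 53.3] world [ 501.9 -339.1  173. ]
295 [ 25.7 101.2  54.1] world [ 512.7 -337.   172.3]
287 [ 25.7 113.2  54.1] world [ 524.5 -334.4  172.3]
281 [ 25.7 125.2  54.1] world [ 536.1 -331.7  172.3]
272 [ 25.7 137.1  54.2] world [ 547.7 -329.1  172.2]
283 [ 25.6 149.1  54.3] world [ 559.5 -326.5  172. ]
272 [ 25.7 161.2  54.3] world [ 571.3 -323.7  172. ]
261 [ 25.7 173.2  54.3] world [ 583.  -321.1  172. ]
194 [ 25.6 183.7  54.6] world [ 593.2 -318.8  171.8]
bar 1536
101 [17.4  0.5 27. ] -3.4 4.4
265 [23.1  0.5 26.8] -3.4 4.4
274 [31.   0.5 26.8] -3.3 4.4
285 [39.   0.5 26.8] -3.7 4.3
316 [47.   0.3 27. ] -3.7 4.2
295 [54.7  0.3 28.4] -3.7 4.2
```

View pics/w3.png

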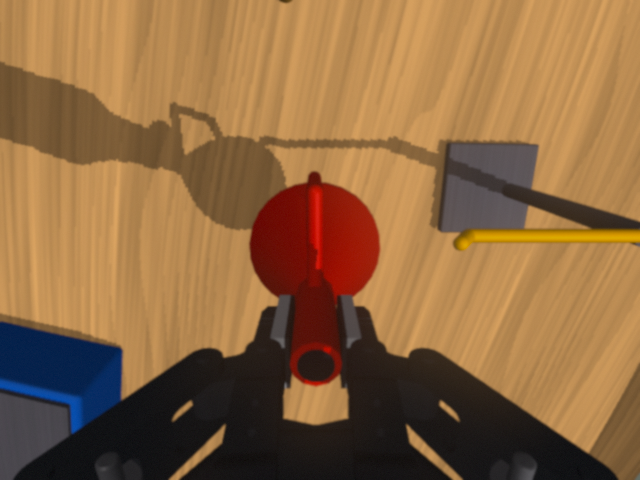

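The wrist view shows the hook tip at (462,242), with the arm running to the right parallel to the jaw axis, and the handle at (316,180–260) in front of it. The hook sits at tool x≈25, and I want it near 35, so I'll shift −10, raise 2 and then slide in along +y.

Request:
apply_moves --moves '[{"dx": -10,"dy": 0,"dz": -2,"ax": 0,"ay": 0,"az": 0,"jaw": 1},{"dx": 0,"dy": 10,"dz": 0,"ax": 0,"ay": 0,"az": 0,"jaw": 1},{"dx": 0,"dy": 15,"dz": 0,"ax": 0,"ay": 0,"az": 0,"jaw": 1},{"dx": 0,"dy": 15,"dz": 0,"ax": 0,"ay": 0,"az": 0,"jaw": 1},{"dx": 0,"dy": 10,"dz": 0,"ax": 0,"ay": 0,"az": 0,"jaw": 1},{"dx": 0,"dy": 0,"dz": 0,"ax": 0,"ay": 0,"az": 0,"jaw": 1},{"dx": 0,"dy": 0,"dz": 0,"ax": 0,"ay": 0,"az": 0,"jaw": 1}]'

```text
t: 7.1
position: [470.5, -384.3, 227.9]
eef_rot: [-3.141, -0.001, 1.793]
wrist_force: [0.1, 0.1, -0.9]
gripper_width: 18.9
```

```bash
python3 k.py w4
```

```text
7.1 [ 470.5 -384.3  227.9] [-1.7996e+02 -3.0000e-02  1.0276e+02]
yel 3065
271 [37.1 28.9 43.9] world [ 490.5 -341.6  184. ]
298 [36.9 40.8 54.9] world [ 502.1 -339.2  173.1]
304 [36.5 52.5 55.5] world [ 513.6 -337.   172.4]
300 [36.6 64.4 55.6] world [ 525.2 -334.3  172.3]
301 [36.6 76.4 55.6] world [ 536.9 -331.7  172.3]
299 [36.6 88.4 55.7] world [ 548.6 -329.   172.2]
298 [ 36.7 100.5  55.7] world [ 560.4 -326.3  172.2]
299 [ 36.6 112.5  55.6] world [ 572.2 -323.7  172.3]
307 [ 36.6 124.4  55.6] world [ 583.7 -321.1  172.3]
296 [ 36.6 136.3  56.6] world [ 595.3 -318.5  171.2]
92 [ 36.8 144.5  55.5] world [ 603.3 -316.4  172.3]
bar 1533
96 [17.6  0.5 26.9] -3.4 4.4
265 [23.   0.5 26.9] -3.4 4.4
278 [31.   0.5 26.8] -3.3 4.4
288 [39.1  0.5 26.8] -3.7 4.3
308 [47.   0.3 26.9] -3.7 4.2
298 [54.6  0.3 28.3] -3.7 4.2
```

Request:
apply_moves --moves '[{"dx": 0,"dy": 8,"dz": 0,"ax": 0,"ay": 0,"az": 0,"jaw": 1},{"dx": 0,"dy": 8,"dz": 0,"ax": 0,"ay": 0,"az": 0,"jaw": 1},{"dx": 0,"dy": 8,"dz": 0,"ax": 0,"ay": 0,"az": 0,"jaw": 1},{"dx": 0,"dy": 8,"dz": 0,"ax": 0,"ay": 0,"az": 0,"jaw": 1},{"dx": 0,"dy": 8,"dz": 0,"ax": 0,"ay": 0,"az": 0,"jaw": 1},{"dx": 0,"dy": 8,"dz": 0,"ax": 0,"ay": 0,"az": 0,"jaw": 1},{"dx": 0,"dy": 8,"dz": 0,"ax": 0,"ay": 0,"az": 0,"jaw": 1},{"dx": 0,"dy": 8,"dz": 0,"ax": 0,"ay": 0,"az": 0,"jaw": 1},{"dx": 0,"dy": 0,"dz": 0,"ax": 0,"ay": 0,"az": 0,"jaw": 1},{"dx": 0,"dy": 0,"dz": 0,"ax": 0,"ay": 0,"az": 0,"jaw": 1}]'

```text
t: 8.15
position: [532.8, -370.5, 228.1]
eef_rot: [-3.141, -0.0, 1.793]
wrist_force: [-0.1, 0.3, -0.8]
gripper_width: 18.9
```

```bash
python3 k.py w5
```

```text
8.15 [ 532.8 -370.5  228.1] [-1.7998e+02 -1.0000e-02  1.0272e+02]
yel 3012
316 [ 37.3 -34.6  44.2] world [ 490.8 -341.7  183.9]
344 [ 37.2 -24.2  54.2] world [ 500.9 -339.6  174. ]
307 [ 37.1 -11.7  55.8] world [ 513.2 -337.   172.4]
63 [37.7 -0.3 52. ] world [ 524.1 -333.8  176.1]
306 [37.  12.1 55.7] world [ 536.5 -331.7  172.4]
306 [37.  24.1 55.7] world [ 548.1 -329.1  172.4]
312 [37.  36.1 55.7] world [ 559.8 -326.4  172.4]
304 [37.1 48.2 55.7] world [ 571.6 -323.7  172.4]
314 [37.2 60.3 55.8] world [ 583.4 -321.   172.3]
315 [37.3 72.1 55.9] world [ 594.8 -318.3  172.2]
125 [37.  80.7 55.9] world [ 603.4 -316.6  172.2]
bar 1477
99 [17.5  0.3 26.8] -3.4 4.4
263 [23.   0.5 26.9] -3.4 4.4
279 [31.   0.5 26.8] -3.3 4.3
264 [38.8  0.4 26.7] -3.2 4.3
271 [47.2  0.3 26.7] -3.6 4.2
301 [54.6  0.3 28.5] -3.6 4.2
```

View pics/w5.png

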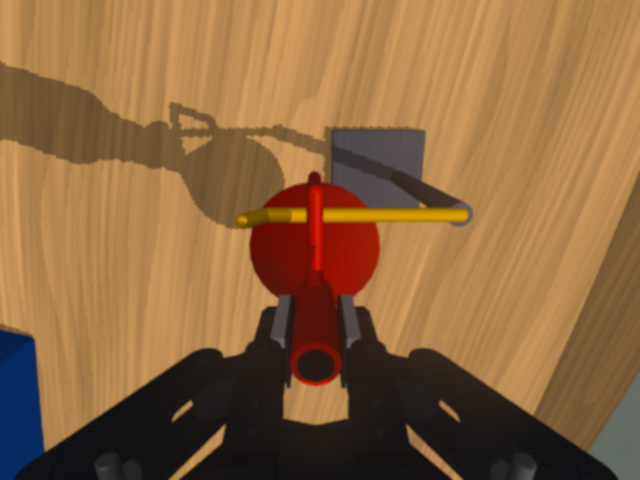

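The picture shows the yellow arm passing under the handle's top bar, crossing at (316,214), with the tip at (242,221), so the hook is threaded through the handle. I'll lower it onto the hook.

Request:
apply_moves --moves '[{"dx": 1,"dy": 0,"dz": 5,"ax": 0,"ay": 0,"az": 0,"jaw": 1},{"dx": 1,"dy": 0,"dz": 5,"ax": 0,"ay": 0,"az": 0,"jaw": 1},{"dx": 0,"dy": 0,"dz": 4,"ax": 0,"ay": 0,"az": 0,"jaw": 1},{"dx": 0,"dy": 0,"dz": 2,"ax": 0,"ay": 0,"az": 0,"jaw": 1},{"dx": 0,"dy": 0,"dz": 1,"ax": 0,"ay": 0,"az": 0,"jaw": 1},{"dx": 0,"dy": 0,"dz": 0,"ax": 0,"ay": 0,"az": 0,"jaw": 1},{"dx": 0,"dy": 0,"dz": 0,"ax": 0,"ay": 0,"az": 0,"jaw": 1}]'

```text
t: 8.9
position: [532.4, -368.8, 211.4]
eef_rot: [3.141, 0.0, 1.792]
wrist_force: [0.3, -0.7, -1.2]
gripper_width: 18.9
```

Request:
apply_moves --moves '[{"dx": 0,"dy": 0,"dz": 1,"ax": 0,"ay": 0,"az": 0,"jaw": 1},{"dx": 0,"dy": 0,"dz": 0,"ax": 0,"ay": 0,"az": 0,"jaw": 1},{"dx": 0,"dy": 0,"dz": 0,"ax": 0,"ay": 0,"az": 0,"jaw": 1}]'

```text
t: 9.2
position: [532.3, -368.7, 210.3]
eef_rot: [3.142, 0.0, 1.793]
wrist_force: [0.0, -0.4, -1.1]
gripper_width: 19.2
```

Request:
apply_moves --moves '[{"dx": 0,"dy": 0,"dz": 1,"ax": 0,"ay": 0,"az": 0,"jaw": 1},{"dx": 0,"dy": 0,"dz": 0,"ax": 0,"ay": 0,"az": 0,"jaw": 1},{"dx": 0,"dy": 0,"dz": 0,"ax": 0,"ay": 0,"az": 0,"jaw": 1}]'

```text
t: 9.5
position: [532.3, -368.7, 209.2]
eef_rot: [-3.142, -0.0, 1.792]
wrist_force: [0.0, 0.7, -1.2]
gripper_width: 18.8
```

Request:
apply_moves --moves '[{"dx": 0,"dy": 0,"dz": 1,"ax": 0,"ay": 0,"az": 0,"jaw": 1},{"dx": 0,"dy": 0,"dz": 0,"ax": 0,"ay": 0,"az": 0,"jaw": 1},{"dx": 0,"dy": 0,"dz": 0,"ax": 0,"ay": 0,"az": 0,"jaw": 1}]'

```text
t: 9.8
position: [532.3, -368.7, 208.2]
eef_rot: [-3.142, -0.0, 1.792]
wrist_force: [-0.4, -0.2, -0.5]
gripper_width: 19.3
```

Request:
apply_moves --moves '[{"dx": 0,"dy": 0,"dz": 0.8,"ax": 0,"ay": 0,"az": 0,"jaw": 1},{"dx": 0,"dy": 0,"dz": 0,"ax": 0,"ay": 0,"az": 0,"jaw": 1},{"dx": 0,"dy": 0,"dz": 0,"ax": 0,"ay": 0,"az": 0,"jaw": 1}]'

```text
t: 10.1
position: [532.3, -368.7, 207.5]
eef_rot: [-3.142, -0.0, 1.792]
wrist_force: [-0.3, 0.0, -0.4]
gripper_width: 19.0
```

The wrist load has fallen from about −1.2 to −0.4 N, so the handle is touching the hook. I'll open the jaws.

Request:
apply_moves --moves '[{"dx": 0,"dy": 0,"dz": 0,"ax": 0,"ay": 0,"az": 0,"jaw": 0.6},{"dx": 0,"dy": 0,"dz": 0,"ax": 0,"ay": 0,"az": 0,"jaw": 0.3},{"dx": 0,"dy": 0,"dz": 0,"ax": 0,"ay": 0,"az": 0,"jaw": 0},{"dx": 0,"dy": 0,"dz": 0,"ax": 0,"ay": 0,"az": 0,"jaw": 0},{"dx": 0,"dy": 0,"dz": 0,"ax": 0,"ay": 0,"az": 0,"jaw": 0},{"dx": 0,"dy": 0,"dz": 0,"ax": 0,"ay": 0,"az": 0,"jaw": 0},{"dx": 0,"dy": 0,"dz": 0,"ax": 0,"ay": 0,"az": 0,"jaw": 0},{"dx": 0,"dy": 0,"dz": 0,"ax": 0,"ay": 0,"az": 0,"jaw": 0}]'

```text
t: 10.9
position: [532.3, -368.7, 207.5]
eef_rot: [-3.142, 0.0, 1.792]
wrist_force: [-1.6, 0.7, -0.0]
gripper_width: 85.4
```

Request:
apply_moves --moves '[{"dx": 0,"dy": 0,"dz": -10,"ax": 0,"ay": 0,"az": 0,"jaw": 0},{"dx": 0,"dy": 0,"dz": -20,"ax": 0,"ay": 0,"az": 0,"jaw": 0},{"dx": 0,"dy": 0,"dz": -20,"ax": 0,"ay": 0,"az": 0,"jaw": 0},{"dx": 0,"dy": 0,"dz": -20,"ax": 0,"ay": 0,"az": 0,"jaw": 0},{"dx": 0,"dy": 0,"dz": -10,"ax": 0,"ay": 0,"az": 0,"jaw": 0},{"dx": 0,"dy": 0,"dz": 0,"ax": 0,"ay": 0,"az": 0,"jaw": 0},{"dx": 0,"dy": 0,"dz": 0,"ax": 0,"ay": 0,"az": 0,"jaw": 0}]'

```text
t: 11.6
position: [532.2, -368.6, 287.1]
eef_rot: [-3.141, -0.0, 1.793]
wrist_force: [-0.1, 0.2, 0.1]
gripper_width: 85.5
```

```bash
python3 - <<'E'
from h import *
p,d,m,T=grab('side'); save('side6.png',p[240:,240:600].repeat(2,0).repeat(2,1))
q,_,_,_=grab('wrist'); save('w6.png',q); s=env.state(); print(s['t'],s['position'],s['wrist_force'])
cv2.imwrite('pics/both6.png',np.hstack([cv2.resize(p[300:,300:540],(400,300)),cv2.resize(q,(400,300))])[...,::-1])
E
```

```text
11.7 [ 531.82153784 -368.32247575  286.21726058] [ 0.0583034  -0.37645407 -0.60075529]
```

View pics/both6.png

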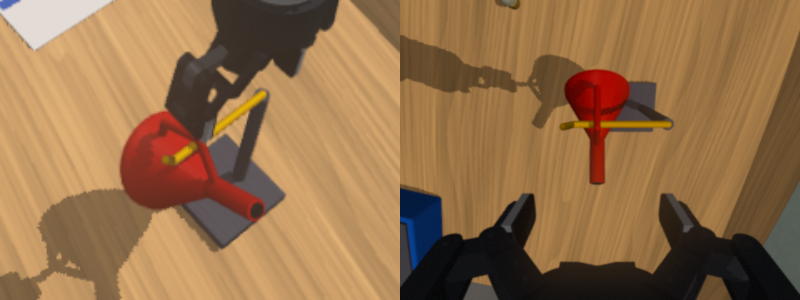

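The picture shows the funnel hanging askew on the hook, free of the gripper, with the hook tip poking through the handle. Next is the dish: I'll get its handle from the stored views.

```bash
python3 - <<'E'
from h import *
for n in('scene0','side0','w2'):
    z=np.load(n+'.npz'); m=env.camera_model({'w2':'wrist'}.get(n,n[:-1])); C=cloud(m,z['T'],z['d']); P=C.reshape(-1,3)
    k=(np.hypot(P[:,0]-480,P[:,1]-203)<85)&(P[:,2]>108)&(P[:,2]<118); q=P[k]; c,(w,h),a=cv2.minAreaRect(q[:,:2].astype(np.float32))
    u=np.linalg.svd(q[:,:2]-q[:,:2].mean(0),full_matrices=False)[2][0]
    print(n,len(q),q.mean(0).round(1),'rect',np.round(c,1),round(w),round(h),'ang',np.degrees(np.arctan2(u[1],u[0]))%180)
E
```

```text
scene0 308 [481.4 205.2 110.6] rect [481.  204.8] 13 134 ang 101.9548509108966
side0 227 [478.6 200.4 110.5] rect [477.7 204. ] 12 138 ang 102.42727490989847
w2 1948 [487.1 180.1 111.1] rect [486.4 181.1] 11 88 ang 102.47484450121266
```

Request:
apply_moves --moves '[{"dx": 15,"dy": 2,"dz": 0,"ax": 0,"ay": 0,"az": 0,"jaw": 0},{"dx": 30,"dy": 4,"dz": 0,"ax": 0,"ay": 0,"az": 0,"jaw": 0},{"dx": 42,"dy": 6,"dz": 0,"ax": 0,"ay": 0,"az": 0,"jaw": 0},{"dx": 42,"dy": 6,"dz": 0,"ax": 0,"ay": 0,"az": 0,"jaw": 0},{"dx": 42,"dy": 6,"dz": 0,"ax": 0,"ay": 0,"az": 0,"jaw": 0},{"dx": 42,"dy": 6,"dz": 0,"ax": 0,"ay": 0,"az": 0,"jaw": 0},{"dx": 42,"dy": 6,"dz": 0,"ax": 0,"ay": 0,"az": 0,"jaw": 0},{"dx": 42,"dy": 6,"dz": 0,"ax": 0,"ay": 0,"az": 0,"jaw": 0},{"dx": 42,"dy": 6,"dz": 0,"ax": 0,"ay": 0,"az": 0,"jaw": 0},{"dx": 42,"dy": 6,"dz": 0,"ax": 0,"ay": 0,"az": 0,"jaw": 0}]'

```text
t: 12.7
position: [500.3, 16.5, 286.6]
eef_rot: [-3.14, -0.0, 1.792]
wrist_force: [0.4, -0.4, -0.0]
gripper_width: 85.7
```

Request:
apply_moves --moves '[{"dx": 42,"dy": 6,"dz": 5,"ax": 0,"ay": 0,"az": 0,"jaw": 0},{"dx": 42,"dy": 6,"dz": 5,"ax": 0,"ay": 0,"az": 0,"jaw": 0},{"dx": 42,"dy": 6,"dz": 5,"ax": 0,"ay": 0,"az": 0,"jaw": 0},{"dx": 30,"dy": 4,"dz": 10,"ax": 0,"ay": 0,"az": 0,"jaw": 0},{"dx": 15,"dy": 2,"dz": 10,"ax": 0,"ay": 0,"az": 0,"jaw": 0},{"dx": 0,"dy": 0,"dz": 0,"ax": 0,"ay": 0,"az": 0,"jaw": 0},{"dx": 0,"dy": 0,"dz": 0,"ax": 0,"ay": 0,"az": 0,"jaw": 0},{"dx": 0,"dy": 0,"dz": 0,"ax": 0,"ay": 0,"az": 0,"jaw": 0}]'

```text
t: 13.5
position: [487.4, 185.8, 252.6]
eef_rot: [-3.142, 0.0, 1.791]
wrist_force: [-0.4, -0.9, -1.6]
gripper_width: 85.1
```

```bash
cat > dsh.py <<'E'
from h import *
import sys
s=env.state(); p,d,m,T=grab('wrist'); save(sys.argv[1]+'.png',p); C=cloud(m,T,d)
Rt=R.from_euler('xyz',s['eef_rot']).as_matrix(); pos=s['position']; L=(C-pos)@Rt
print(s['t'],pos.round(1),np.degrees(s['eef_rot']).round(2),s['qpos'].round(2),s['wrist_force'].round(1))
z0=float(sys.argv[2]) # expected bar-top height
k=(abs(C[...,2]-z0)<4)&(np.hypot(L[...,0],L[...,1])<90); q=C[k]; l=L[k]
print('bar',k.sum(),'world',q.mean(0).round(1),'tool rect',cv2.minAreaRect(l[:,:2].astype(np.float32)),'top z',np.median(q[:,2]).round(1))
u=np.linalg.svd(l[:,:2]-l[:,:2].mean(0),full_matrices=False)[2][0]; print('bar angle from tool x',np.degrees(np.arctan(u[1]/u[0])).round(2))
E
python3 dsh.py w7 112; python3 - <<'E'
E
```

```text
13.5 [487.4 185.8 252.6] [-1.8000e+02  3.0000e-02  1.0261e+02] [ 0.22  0.27 -0.25  1.05 -0.    1.57] [-0.4 -0.9 -1.6]
bar 2072 world [480.5 210.  111.1] tool rect ((20.132511138916016, -1.2778081893920898), (135.29632568359375, 9.420492172241211), 0.4381953477859497) top z 111.1
bar angle from tool x 0.45
```

Request:
apply_moves --moves '[{"dx": 10,"dy": -0.6,"dz": 10,"ax": 0,"ay": 0,"az": 0.4,"jaw": 0},{"dx": 10,"dy": -0.7,"dz": 20,"ax": 0,"ay": 0,"az": 0,"jaw": 0},{"dx": 0,"dy": 0,"dz": 20,"ax": 0,"ay": 0,"az": 0,"jaw": 0},{"dx": 0,"dy": 0,"dz": 10,"ax": 0,"ay": 0,"az": 0,"jaw": 0},{"dx": 0,"dy": 0,"dz": 0,"ax": 0,"ay": 0,"az": 0,"jaw": 0},{"dx": 0,"dy": 0,"dz": 0,"ax": 0,"ay": 0,"az": 0,"jaw": 0}]'

```text
t: 14.15
position: [481.7, 206.1, 192.8]
eef_rot: [3.141, -0.0, 1.785]
wrist_force: [-0.9, 0.6, 0.5]
gripper_width: 85.4
```

```bash
python3 dsh.py w8 112
```

```text
14.15 [481.7 206.1 192.8] [179.99  -0.   102.27] [ 0.26  0.32 -0.34  0.91  0.    1.62] [-0.9  0.6  0.5]
bar 3027 world [480.  211.5 111.1] tool rect ((-1.07000732421875, -0.5128321647644043), (136.35609436035156, 10.03610897064209), 0.15240685641765594) top z 111.2
bar angle from tool x 0.17
```

Request:
apply_moves --moves '[{"dx": -1,"dy": -0.4,"dz": 10,"ax": 0,"ay": 0,"az": 0.2,"jaw": 0},{"dx": 0,"dy": 0,"dz": 20,"ax": 0,"ay": 0,"az": 0,"jaw": 0},{"dx": 0,"dy": 0,"dz": 20,"ax": 0,"ay": 0,"az": 0,"jaw": 0},{"dx": 0,"dy": 0,"dz": 20,"ax": 0,"ay": 0,"az": 0,"jaw": 0},{"dx": 0,"dy": 0,"dz": 12,"ax": 0,"ay": 0,"az": 0,"jaw": 0.2},{"dx": 0,"dy": 0,"dz": 6,"ax": 0,"ay": 0,"az": 0,"jaw": 0.4},{"dx": 0,"dy": 0,"dz": 3,"ax": 0,"ay": 0,"az": 0,"jaw": 0.6},{"dx": 0,"dy": 0,"dz": 0,"ax": 0,"ay": 0,"az": 0,"jaw": 0.7},{"dx": 0,"dy": 0,"dz": 0,"ax": 0,"ay": 0,"az": 0,"jaw": 0.75},{"dx": 0,"dy": 0,"dz": 0,"ax": 0,"ay": 0,"az": 0,"jaw": 0.78}]' --force 40

```text
t: 15.2
position: [481.8, 205.3, 102.2]
eef_rot: [3.14, -0.0, 1.782]
wrist_force: [-0.2, 0.2, 1.0]
gripper_width: 18.4
```

Request:
apply_moves --moves '[{"dx": 0,"dy": 0,"dz": 0,"ax": 0,"ay": 0,"az": 0,"jaw": 0.8},{"dx": 0,"dy": 0,"dz": 0,"ax": 0,"ay": 0,"az": 0,"jaw": 0.82},{"dx": 0,"dy": 0,"dz": 0,"ax": 0,"ay": 0,"az": 0,"jaw": 0.84},{"dx": 0,"dy": 0,"dz": 0,"ax": 0,"ay": 0,"az": 0,"jaw": 0.86},{"dx": 0,"dy": 0,"dz": 0,"ax": 0,"ay": 0,"az": 0,"jaw": 0.88},{"dx": 0,"dy": 0,"dz": 0,"ax": 0,"ay": 0,"az": 0,"jaw": 0.9},{"dx": 0,"dy": 0,"dz": 0,"ax": 0,"ay": 0,"az": 0,"jaw": 0.95},{"dx": 0,"dy": 0,"dz": 0,"ax": 0,"ay": 0,"az": 0,"jaw": 1},{"dx": 0,"dy": 0,"dz": 0,"ax": 0,"ay": 0,"az": 0,"jaw": 1},{"dx": 0,"dy": 0,"dz": 0,"ax": 0,"ay": 0,"az": 0,"jaw": 1}]' --force 60

```text
t: 16.2
position: [481.0, 205.1, 101.6]
eef_rot: [-3.141, 0.0, 1.782]
wrist_force: [-3.0, -0.9, 5.6]
gripper_width: 8.8
```

Request:
apply_moves --moves '[{"dx": 0,"dy": 0,"dz": -1,"ax": 0,"ay": 0,"az": 0,"jaw": 1},{"dx": 0,"dy": 0,"dz": -2,"ax": 0,"ay": 0,"az": 0,"jaw": 1},{"dx": 0,"dy": 0,"dz": -2,"ax": 0,"ay": 0,"az": 0,"jaw": 1},{"dx": 0,"dy": 0,"dz": 0,"ax": 0,"ay": 0,"az": 0,"jaw": 1},{"dx": 0,"dy": 0,"dz": 0,"ax": 0,"ay": 0,"az": 0,"jaw": 1}]'

```text
t: 16.7
position: [481.4, 205.1, 106.4]
eef_rot: [3.141, 0.0, 1.782]
wrist_force: [0.5, 0.0, -2.2]
gripper_width: 9.0
```

```bash
cat > ball.py <<'E'
from h import *
import sys
s=env.state(); pos=s['position']; print(s['t'],pos.round(1),np.degrees(s['eef_rot']).round(2),s['qpos'].round(2),s['wrist_force'].round(1),s['gripper_width'])
tiles=[]
for n in sys.argv[2:]:
    p,d,m,T=grab(n); r=rays(m,[[320,240]]); f=240/np.tan(np.radians(m["vertical_fov"])/2)
    c=np.linalg.inv(T)@np.r_[pos[:2],pos[2]-90,1]; a=np.array([c[0],-c[1]])/-c[2]; u,v=(a*(1+m['k1']*(a@a))*f+[m['cx'],m['cy']]).astype(int)
    u=np.clip(u,70,569); v=np.clip(v,70,409); tiles.append(cv2.resize(p[v-70:v+70,u-70:u+70],(400,400),interpolation=cv2.INTER_CUBIC)); print(n,'crop origin',u-70,v-70,'scale',400/140)
save(sys.argv[1]+'.png',np.hstack(tiles))
E
python3 ball.py b1 scene side
```

```text
16.7 [481.4 205.1 106.4] [179.99   0.   102.1 ] [ 0.26  0.42 -0.45  0.7  -0.    1.62] [ 0.5  0.  -2.2] 8.950426680125872
scene crop origin 311 239 scale 2.857142857142857
side crop origin 201 157 scale 2.857142857142857
```

View pics/b1.png

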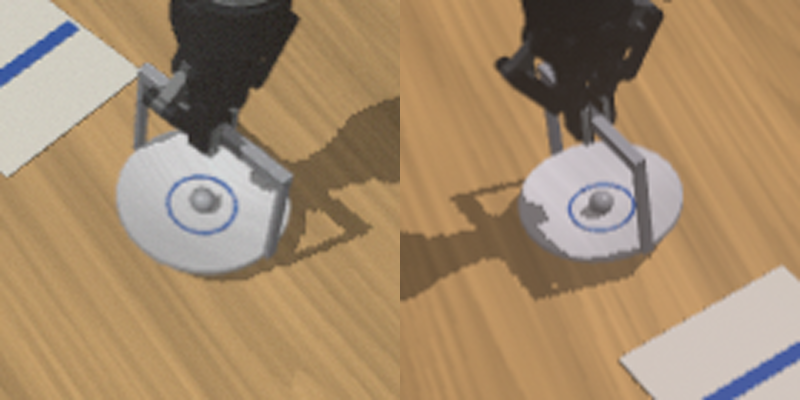

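The load is −2.2 N, about the dish's weight, so it is off the ledge. The ball sits in the middle of the ring, at (203,200) in the left crop and (601,203) in the right. I'll lift gently and then translate.

Request:
apply_moves --moves '[{"dx": 0,"dy": 0,"dz": -3,"ax": 0,"ay": 0,"az": 0,"jaw": 1},{"dx": 0,"dy": 0,"dz": -7,"ax": 0,"ay": 0,"az": 0,"jaw": 1},{"dx": 0,"dy": 0,"dz": -11,"ax": 0,"ay": 0,"az": 0,"jaw": 1},{"dx": 0,"dy": 0,"dz": -14,"ax": 0,"ay": 0,"az": 0,"jaw": 1},{"dx": 0,"dy": 0,"dz": -15,"ax": 0,"ay": 0,"az": 0,"jaw": 1},{"dx": 0,"dy": 0,"dz": -15,"ax": 0,"ay": 0,"az": 0,"jaw": 1},{"dx": 0,"dy": 0,"dz": -13,"ax": 0,"ay": 0,"az": 0,"jaw": 1},{"dx": 0,"dy": 0,"dz": -9,"ax": 0,"ay": 0,"az": 0,"jaw": 1},{"dx": 0,"dy": 0,"dz": -6,"ax": 0,"ay": 0,"az": 0,"jaw": 1},{"dx": 0,"dy": 0,"dz": -2,"ax": 0,"ay": 0,"az": 0,"jaw": 1}]'

```text
t: 17.8
position: [481.6, 205.2, 202.3]
eef_rot: [3.14, -0.0, 1.782]
wrist_force: [-0.3, 0.4, -1.6]
gripper_width: 9.1
```

Request:
apply_moves --moves '[{"dx": -2,"dy": 0.2,"dz": 0,"ax": 0,"ay": 0,"az": 0,"jaw": 1},{"dx": -4,"dy": 0.4,"dz": 0,"ax": 0,"ay": 0,"az": 0,"jaw": 1},{"dx": -7,"dy": 0.4,"dz": 0,"ax": 0,"ay": 0,"az": 0,"jaw": 1},{"dx": -9,"dy": 0.5,"dz": 0,"ax": 0,"ay": 0,"az": 0,"jaw": 1},{"dx": -11,"dy": 0.5,"dz": 0,"ax": 0,"ay": 0,"az": 0,"jaw": 1},{"dx": -13,"dy": 0.5,"dz": 0,"ax": 0,"ay": 0,"az": 0,"jaw": 1},{"dx": -14,"dy": 0.5,"dz": 0,"ax": 0,"ay": 0,"az": 0,"jaw": 1},{"dx": -14,"dy": 0.5,"dz": 0,"ax": 0,"ay": 0,"az": 0,"jaw": 1},{"dx": -14,"dy": 0.5,"dz": 0,"ax": 0,"ay": 0,"az": 0,"jaw": 1},{"dx": -13,"dy": 0.5,"dz": 0,"ax": 0,"ay": 0,"az": 0,"jaw": 1}]'

```text
t: 18.8
position: [507.1, 105.9, 201.5]
eef_rot: [3.142, 0.0, 1.781]
wrist_force: [0.3, -0.2, -1.9]
gripper_width: 8.8
```

Request:
apply_moves --moves '[{"dx": -13,"dy": 0.5,"dz": 0,"ax": 0,"ay": 0,"az": 0,"jaw": 1},{"dx": -14,"dy": 0.5,"dz": 0,"ax": 0,"ay": 0,"az": 0,"jaw": 1},{"dx": -14,"dy": 0.5,"dz": 0,"ax": 0,"ay": 0,"az": 0,"jaw": 1},{"dx": -14,"dy": 0.5,"dz": 0,"ax": 0,"ay": 0,"az": 0,"jaw": 1},{"dx": -13,"dy": 0.5,"dz": 0,"ax": 0,"ay": 0,"az": 0,"jaw": 1},{"dx": -11,"dy": 0.5,"dz": 0,"ax": 0,"ay": 0,"az": 0,"jaw": 1},{"dx": -9,"dy": 0.5,"dz": 0,"ax": 0,"ay": 0,"az": 0,"jaw": 1},{"dx": -7,"dy": 0.5,"dz": 0,"ax": 0,"ay": 0,"az": 0,"jaw": 1},{"dx": -4,"dy": 0.3,"dz": 0,"ax": 0,"ay": 0,"az": 0,"jaw": 1},{"dx": -2,"dy": 0.2,"dz": 0,"ax": 0,"ay": 0,"az": 0,"jaw": 1}]'

```text
t: 19.8
position: [532.5, 9.3, 201.4]
eef_rot: [-3.142, -0.0, 1.782]
wrist_force: [0.0, 0.1, -2.6]
gripper_width: 9.0
```

Request:
apply_moves --moves '[{"dx": 0,"dy": 0,"dz": 0,"ax": 0,"ay": 0,"az": 0,"jaw": 1},{"dx": 0,"dy": 0,"dz": 0,"ax": 0,"ay": 0,"az": -1.5,"jaw": 1},{"dx": 0,"dy": 0,"dz": 0,"ax": 0,"ay": 0,"az": -3.5,"jaw": 1},{"dx": 0,"dy": 0,"dz": 0,"ax": 0,"ay": 0,"az": -5,"jaw": 1},{"dx": 0,"dy": 0,"dz": 0,"ax": 0,"ay": 0,"az": -6,"jaw": 1},{"dx": 0,"dy": 0,"dz": 0,"ax": 0,"ay": 0,"az": -6,"jaw": 1},{"dx": 0,"dy": 0,"dz": 0,"ax": 0,"ay": 0,"az": -6,"jaw": 1},{"dx": 0,"dy": 0,"dz": 0,"ax": 0,"ay": 0,"az": -6,"jaw": 1},{"dx": 0,"dy": 0,"dz": 0,"ax": 0,"ay": 0,"az": -6,"jaw": 1},{"dx": 0,"dy": 0,"dz": 0,"ax": 0,"ay": 0,"az": -6,"jaw": 1}]'

```text
t: 20.8
position: [532.3, 10.0, 201.5]
eef_rot: [3.142, -0.0, 2.591]
wrist_force: [0.2, -0.0, -2.3]
gripper_width: 9.3
```

Request:
apply_moves --moves '[{"dx": 0,"dy": 0,"dz": 0,"ax": 0,"ay": 0,"az": -6,"jaw": 1},{"dx": 0,"dy": 0,"dz": 0,"ax": 0,"ay": 0,"az": -6,"jaw": 1},{"dx": 0,"dy": 0,"dz": 0,"ax": 0,"ay": 0,"az": -6,"jaw": 1},{"dx": 0,"dy": 0,"dz": 0,"ax": 0,"ay": 0,"az": -6,"jaw": 1},{"dx": 0,"dy": 0,"dz": 0,"ax": 0,"ay": 0,"az": -6,"jaw": 1},{"dx": 0,"dy": 0,"dz": 0,"ax": 0,"ay": 0,"az": -5.5,"jaw": 1},{"dx": 0,"dy": 0,"dz": 0,"ax": 0,"ay": 0,"az": -4.5,"jaw": 1},{"dx": 0,"dy": 0,"dz": 0,"ax": 0,"ay": 0,"az": -3,"jaw": 1},{"dx": 0,"dy": 0,"dz": 0,"ax": 0,"ay": 0,"az": -2,"jaw": 1},{"dx": 0,"dy": 0,"dz": 0,"ax": 0,"ay": 0,"az": 0,"jaw": 1}]'

```text
t: 21.8
position: [532.3, 9.9, 201.5]
eef_rot: [3.141, -0.0, -2.912]
wrist_force: [0.7, -0.1, -1.6]
gripper_width: 8.6
```

```bash
python3 ball.py b2 scene side; python3 dsh.py w9 215; python3 - <<'E'
from h import *
for n in('scene','side'):
    p,d,m,T=grab(n); C=cloud(m,T,d); P=C.reshape(-1,3); s=env.state()
    q=P[(abs(P[:,2]-122)<10)&(np.hypot(P[:,0]-532,P[:,1]-10)<70)]; print(n,len(q),q.mean(0).round(1),cv2.minEnclosingCircle(q[:,:2].astype(np.float32)))
    b=P[(abs(P[:,2]-212)<5)&(np.hypot(P[:,0]-532,P[:,1]-10)<80)]
    r=cv2.minAreaRect(b[:,:2].astype(np.float32)); print('bar',len(b),r)
    A=np.c_[b[:,:2]-b[:,:2].mean(0),np.ones(len(b))]; print('bar slope',np.linalg.lstsq(A,b[:,2],rcond=None)[0].round(3))
E
```

```text
21.8 [532.3   9.9 201.5] [ 179.99   -0.   -166.82] [-0.12  0.33 -0.31  0.93  0.   -0.35] [ 0.7 -0.1 -1.6] 8.573460535535473
scene crop origin 243 160 scale 2.857142857142857
side crop origin 257 181 scale 2.857142857142857
21.9 [532.3   9.8 201.5] [ 180.     -0.   -166.88] [-0.12  0.33 -0.31  0.93  0.   -0.35] [-0.2  0.1 -1.8]
bar 4761 world [515.    6.2 212.1] tool rect ((11.995952606201172, -0.8568038940429688), (35.23282241821289, 107.57494354248047), 77.305908203125) top z 211.5
bar angle from tool x 0.03
scene 1242 [528.3  11.9 116.3] ((531.9822998046875, 12.811422348022461), 68.80755615234375)
bar 193 ((549.4852905273438, 11.804607391357422), (100.58198547363281, 36.00804901123047), 0.7742229700088501)
bar slope [-1.50000e-02 -3.50000e-02  2.10778e+02]
side 1627 [535.2   6.9 116.1] ((531.3443603515625, 7.946077346801758), 68.30424499511719)
bar 255 ((531.1047973632812, 6.08580207824707), (135.59437561035156, 33.59081268310547), 6.739408493041992)
bar slope [-2.00000e-03  1.60000e-02  2.10627e+02]
```

View pics/b2.png

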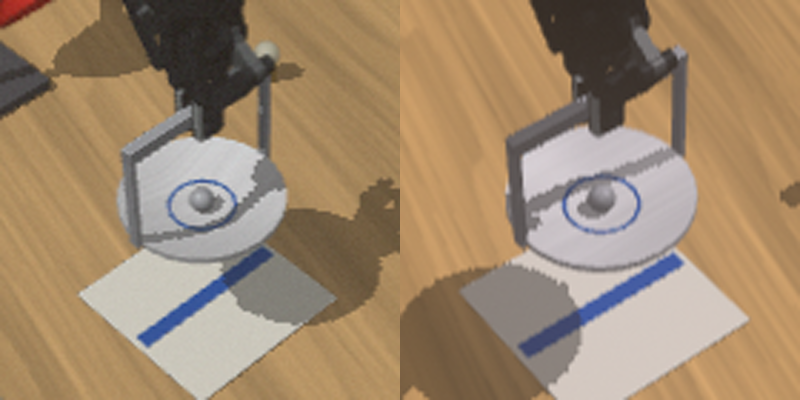

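The crops show the dish over the pad with its handle parallel to the stripe, and the ball in the ring at (203,200) and (600,198). I'll let it settle, check the funnel and the untouched objects numerically, and hand in.

Request:
apply_moves --moves '[{"dx": 0,"dy": 0,"dz": 0,"ax": 0,"ay": 0,"az": 0,"jaw": 1},{"dx": 0,"dy": 0,"dz": 0,"ax": 0,"ay": 0,"az": 0,"jaw": 1},{"dx": 0,"dy": 0,"dz": 0,"ax": 0,"ay": 0,"az": 0,"jaw": 1},{"dx": 0,"dy": 0,"dz": 0,"ax": 0,"ay": 0,"az": 0,"jaw": 1},{"dx": 0,"dy": 0,"dz": 0,"ax": 0,"ay": 0,"az": 0,"jaw": 1}]'

```text
t: 22.55
position: [532.4, 9.5, 201.5]
eef_rot: [-3.142, -0.0, -2.913]
wrist_force: [-0.6, 0.4, -1.6]
gripper_width: 9.2
```

```bash
python3 - <<'E'
from h import *
p,d,m,T=grab('side'); C=cloud(m,T,d); hsv=cv2.cvtColor(p,cv2.COLOR_RGB2HSV).astype(int)
red=((hsv[...,0]<6)|(hsv[...,0]>174))&(hsv[...,1]>130)&(hsv[...,2]>50); P=C[red]; P=P[P[:,1]<-200]; print('funnel',len(P),P.mean(0).round(1),P.min(0).round(1),P.max(0).round(1))
X,Y,Z=C[...,0],C[...,1],C[...,2]
for n,c in dict(mount=(532.2,414.6),bulb1=(729.5,39.3),spacer=(712.6,-84.9),bulb2=(347.1,-199.6)).items():
    q=C[(np.hypot(X-c[0],Y-c[1])<45)&(Z>7)&(Z<60)]; print(n,c,len(q),q.mean(0).round(1))
s=env.state(); print(s['t'],s['position'],s['wrist_force'],s['gripper_width'])
E
```

```text
funnel 2518 [ 509.6 -338.5  129.4] [ 470.9 -414.5   -2.6] [ 614.1 -235.2  186.6]
mount (532.2, 414.6) 199 [532.5 414.8  19. ]
bulb1 (729.5, 39.3) 142 [729.2  39.3  28.7]
spacer (712.6, -84.9) 230 [712.8 -84.9  23.2]
bulb2 (347.1, -199.6) 194 [ 347.1 -199.6   32.3]
22.6 [532.37930971   9.48600228 201.48175476] [ 1.09081038 -0.15896977 -1.80989544] 8.77163301202282
```

The funnel still hangs on the hook, nothing else has moved, and the dish is steady, so I'm handing in.

```bash
python3 -c "
from h import *
print(env.close_job())"
```

```text
the job is handed in; nothing more can be done
None
```

The job is handed in, with the dish still held over the pad and the funnel hanging on the hook. No verdict was reported, and the clock stood at about 22.6 s of the 64 s allowed.

**What I did:** I hung the red funnel by its handle on the yellow hook and let go of it. I then gripped the dish by its strap, lifted it, carried it level to the pad and turned it a quarter turn.

**Last checks:**
- **Dish position:** its centre measured about (532, 10) mm, 1–3 mm from the pad centre depending on the camera. The underside is about 100 mm above the ledge, worked out from the gripper's rise.
- **Dish attitude:** the tool, with the handle in line with it, stands at −166.9°, about 0.3° from the stripe direction, and reads level. The depth fit along the bar suggested up to 0.04 rad of tilt, but that fit is noisy and within the limit.
- **Ball:** it lay in the middle of the ring in both camera views.
- **Grip:** the fingers hold the 10 mm bar at a reading of about 9 mm, with a wrist load of about −2 N.
- **Funnel:** it hung askew and free of the gripper just after release, and was still at the hook at the end.
- **Other objects:** bulbs, spacer and mount were all within 1 mm of where they started.

**What disagreed:** the three opening move calls were refused because their rows lacked fields, so nothing moved then. The two cameras' rough outlines of the bar at the end disagreed with each other because gripper parts were mixed in, so I went by the wrist camera and the pictures instead.

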